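Nudge the electrode stand's top plate onto its locating pins

ROBOT

A 6-joint arm with a two-finger parallel gripper is mounted at the origin on a cart in front of the work surface, level with it; the furniture and walls round the work are solid. World frame = base frame: x ahead of the robot, y to its left, z up, the work surface at z = 0. Lengths are in m, angles in rad, forces in N, time in s.
With the tool pointing down it reaches from about 0.325 to 0.85 m from the base axis. Payload 15.5 kg.
Tool frame: the origin (TCP) lies midway between the tips of the shut fingers; the grasp point (between the pads) lies 19 mm behind it; z points along the fingers, y is the line along which they close (so a half turn about z gives the same grasp; the last joint's range is limited). The gripper opens to 91 mm and grips with 3 to 60 N. Pads are 32 mm wide; open, the fingers measure 118 mm over their backs; the gripper's body (76 mm by 178 mm) begins 60 mm behind the grasp point.
Start: joints at [-1.319, 0.494, 1.345, -0, 1.302, -0.096], TCP at [0.212, -0.588, 0.214] pointing down, gripper open.
Joint ranges: [-2.91, 2.91], [-0.82, 2.16], [0.22, 2.67], [-1.22, 4.37], [0.12, 2.79], [-3.08, 3.08]. Speed limits (rad/s): [1.89, 1.89, 2.57, 3.01, 3.01, 3.01].

INTERFACE

Orientations are given as a rotation vector (axis times angle).
In Python, from plant import bot, capture, camera_info, hand_in, models gives the robot as it stands.
- The arm moves only by the tool servo_tool, never from a script. Its argument "targets" is a list of rows, each a list of 4 numbers: the shift along the world's x, y, z in mm, then the turn about the world's z in rad. A call has 1 to 5 rows; each row is the pose to reach, as a shift and turn from the pose commanded when the call began; what a row does not reach only later rows make up. A row lasts 1/8 s, in which the tool goes at most 62.5 mm and 10.7 degrees, less where a joint would pass 70% of its speed; a pose out of reach is approached as far as the arm can. A call with a gripper value outside its range is refused whole. "grip" is the closure, from 0 (fully open) to 1 (shut), set as the call begins (left out, the last holds). The fingers move at their own pace and stop on an object; the grip force is fixed at half the most. Time passes only in rows, so rows that repeat a pose let the fingers close. It gives the time, the measured TCP pose, the force, the opening and the grip force at its end, in the units of the state.
- bot.get_obs(): the state, without advancing time (a new reading comes with each control period).
- capture(name): name is "scene" or "top" or "wrist"; returns the picture (384x512x3 uint8, red, green, blue); there is no depth.
- camera_info(name): a dict with "vertical_fov" (degrees; the focal length in pixels is half the picture's height over the tangent of half this angle, whatever the lens; pixels are square), "cx", "cy" (the principal point, pixels), "eye" and "attitude" of the camera in the world. Camera axes: x right, y down, z forward; pixel columns grow to the right and rows downward; lengths in m; the calibration is good to about 2 mm. The wrist camera is an equidistant fisheye: a pixel r from the principal point sees the ray r / f radians off the axis. A picture is of the moment at which its call begins: read the wrist's pose just before it. camera_info takes no time and is no camera call; for the wrist camera it gives the pose at the moment of the call.
- hand_in(): hands the job in; it is judged then, once.
Trained networks look in the newest picture that a camera, given by its name, has taken for a name from the list of things; names that differ only in an ending like _2 or _b are one class to them, and where a whole thing is asked for, a point or a joint stands for the part that bears it (a point fixed in the world has none). Each returns a list of dicts, best first, with "p" (0 to 1); they miss things now and then, are a little off and sometimes report something else, mostly with a low value. They report only what shows in the picture. A call takes as long as a camera call.
- models.outline_of(name, camera): "region" (384x512 bool, what is visible of it).
- models.spot_point(name, camera): "centre" ([x, y, z] in m, in the coordinates of the camera as it stood for that picture, good to about 4 mm: a listed point, or the origin of a listed thing).
The state is a dict: "time_s": time; "joint_pos": joint angles; "qd": joint speeds; "effort": joint torques, N m; "tool_pos": TCP position; "tool_rot": TCP orientation; "ft_force": force on the tool from outside, world axes, zero at the start; "torque": the same for the moment, N m; "width": opening from 0.0 (shut) to 1.0 (fully open); "finger_force": force on a finger pad.
Only numpy, scipy, OpenCV 4.12 (cv2) and the standard library are available. Lean on these libraries where they do the work, as an engineer would, in place of code of your own. Each camera call takes 0.05 s, during which the arm holds its last target. There are 200 camera calls.

TASK

The electrode stand's metal top plate lies askew on top of the two pins of its base. With the fingertips only, gently nudge the plate sideways over the base until its two holes drop over the two pins and it lies flat on the base, then take the hand away. Do not grip or lift the plate, and leave the electrodes and the timer standing round it where they are.

Things in the scene. Friction and masses are not known exactly. Their poses are not given: they have to be found in the camera images.
- stand_base: Base of the stand: grey plastic slab fixed to the worktop, 6 mm thick. Origin on its underside, midway between its two pins; it reaches from x = -85 (front, nearer the robot) to x = +50 mm and y = +-85 mm. x points roughly away from the robot, z up. Seated, the plate lies flat on the slab, its origin 6 mm straight above this one, axes parallel.
- pin_a (a point): Tip of the fixed steel pin at y = +36 mm of the base: 8 mm high above the slab (14 mm above the worktop), 10 mm across at the foot, tapered from 2.5 mm above the slab to a blunt 6 mm tip.
- pin_b (a point): Tip of the fixed steel pin at y = -36 mm of the base: 8 mm high above the slab (14 mm above the worktop), 10 mm across at the foot, tapered from 2.5 mm above the slab to a blunt 6 mm tip.
- top_plate: Loose flat aluminium plate, 90 x 130 x 10 mm (x, y, z), 0.2 to 0.45 kg. Origin at the centre of its underside. The three white discs on top are flat inlays, not holes. At the start it rests on the pin tips, its front (-x) edge tipped down onto the slab: 18 to 28 mm too far forward (-x of the base), up to 20 mm to either side, turned up to 0.15 rad.
- hole_a (a point): Centre, at the underside, of the 12 mm through hole at y = +36 mm of the plate; belongs over pin_a. The plate slides when an edge is pushed. When both holes are within about 2.5 mm of the pins it drops by itself, the tapers helping, and the pins then stop it (1 mm play all round).
- hole_b (a point): Centre, at the underside, of the 12 mm through hole at y = -36 mm of the plate; belongs over pin_b.
- electrode_2: Bystander, loose: round pale electrode, 45 mm across, 46 mm high, standing beside the base. Origin at the centre of its underside.
- electrode_3: Bystander, loose: round electrode, 35 mm across, 46 mm high, black foot, standing beside the base on the other side. Origin at the centre of its underside.
- electrode_1: Bystander, loose: round electrode, 55 mm across, 46 mm high, black foot, standing near the front edge of the worktop. Origin at the centre of its underside.
- timer: Bystander, loose: white square timer with a knob, 62 x 62 x 36 mm, standing near the front edge of the worktop. Origin at the centre of its underside.

How it is judged:
By the outcome, as a careful person would: the job done as asked, in the order asked, and still so for the second after the job is handed in, with the robot touching nothing.
It also fails if it takes over 64 s, if anything falls off the work surface, if the arm or the gripper's body presses on something with over 40 N, if the wrist force passes 120 N, or if a joint passes its speed limit or range.

## Working session

There is one attempt and no reset: what is moved stays moved. The work goes in short steps, Python scripts to look and compute and a tool call to move; the robot and the scene stay as the last step left them, time stands still between calls to the robot, and variables do not carry over. Pictures are saved under pics/ and viewed, at most 10 in all, crops included, and the job is handed in when it is done.

Besides the shell and the picture viewer there is one more tool, called after "Request:" as name(argument=value, ...) on one line, values as JSON. servo_tool: Moves the arm, as the interface text tells. Its arguments: {"type":"object","properties":{"targets":{"type":"array","items":{"type":"array","items":{"type":"number"}}},"grip":{"type":"number"}},"required":["targets"]}

```bash
mkdir -p pics
cat > h.py <<'E'
import numpy as np, cv2
from plant import bot, capture, camera_info, hand_in, models
from scipy.spatial.transform import Rotation as R
def att(i):
    a=np.array(i["attitude"],float)
    if a.shape==(3,3): return a
    return R.from_rotvec(a).as_matrix() if a.size==3 else R.from_quat(a).as_matrix()
def W(i,p): return att(i)@np.array(p)+np.array(i["eye"])
def pix(i,p):
    c=att(i).T@(np.array(p)-np.array(i["eye"])); f=192/np.tan(np.radians(i["vertical_fov"])/2)
    return c[:2]/c[2]*f+[i["cx"],i["cy"]]
def ray(i,uv,z):
    f=192/np.tan(np.radians(i["vertical_fov"])/2)
    d=att(i)@np.array([(uv[0]-i["cx"])/f,(uv[1]-i["cy"])/f,1]); e=np.array(i["eye"])
    return e+d*(z-e[2])/d[2]
def save(im,n): cv2.imwrite(f"pics/{n}.png",cv2.cvtColor(im,cv2.COLOR_RGB2BGR))
E
python3 - <<'E'
from h import *
for c in("top","scene"):
    im=capture(c); save(im,c+"0"); i=camera_info(c); print(c,i)
    for n in("stand_base","top_plate","pin_a","hole_a","electrode_1","timer"):
        for m in models.spot_point(n,c): print(n,round(m["p"],2),np.round(W(i,m["centre"])*1000,1))
E
```

```text
top {'vertical_fov': 51.45702487167347, 'cx': 252.24964365859051, 'cy': 191.80823346871713, 'eye': array([0.42361518, 0.06149907, 0.87480493]), 'attitude': array([-2.15871984,  2.17582849, -0.03593558])}
stand_base 0.9 [ 5.448e+02  7.560e+01 -2.000e-01]
top_plate 0.75 [522.8  87.7  10.7]
pin_a 0.84 [542.6 108.3  13.3]
pin_a 0.56 [545.9  37.6  13.8]
hole_a 0.85 [525.3  54.8   7.1]
hole_a 0.6 [516.9 123.4  10.6]
hole_a 0.45 [559.3 219.1   1. ]
electrode_1 0.76 [365.3 172.   -0. ]
electrode_1 0.67 [597.8 -72.3   2. ]
electrode_1 0.47 [ 5.603e+02  2.196e+02 -4.000e-01]
scene {'vertical_fov': 45.38273440777708, 'cx': 266.36442347965794, 'cy': 195.2827520301889, 'eye': array([0.14216536, 0.84319038, 0.55208694]), 'attitude': array([-0.56559943,  2.4746507 , -1.43727927])}
stand_base 0.8 [544.7  74.4  -4.7]
top_plate 0.59 [527.1  90.7  16. ]
pin_a 0.78 [551.7  39.7   9.3]
pin_a 0.65 [543.7 108.    9.5]
hole_a 0.8 [520.1 124.2  13.1]
hole_a 0.57 [531.5  49.4   8.5]
hole_a 0.37 [599.  -65.2  -0.9]
electrode_1 0.95 [365.5 173.4  -0. ]
electrode_1 0.74 [595.3 -66.9  -1.8]
electrode_1 0.66 [530.4  53.8  10.7]
timer 0.74 [ 368.8 -102.2    1. ]
```

Run:
```python
import cv2
a=cv2.imread("pics/top0.png"); cv2.imwrite("pics/top0c.png",cv2.resize(a[60:250,120:420],None,fx=2.6,fy=2.6,interpolation=2))
```

```text
(no output)
```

View pics/top0c.png

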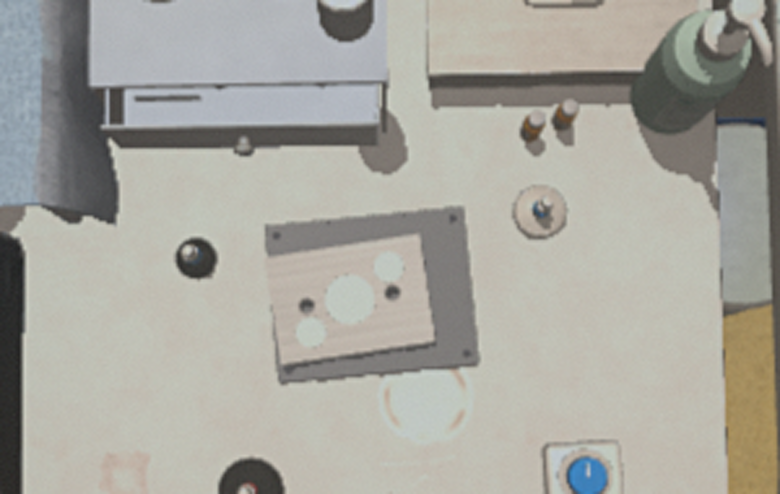

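View pics/scene0.png

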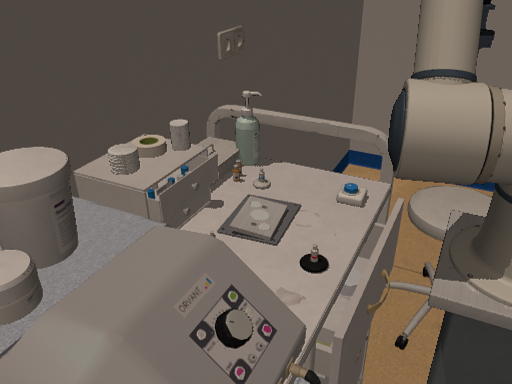

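The top view shows the plate shifted forward and to the robot's left on the base, with its holes at crop (306,306) and (392,293). electrode_3 stands left at (196,258) and electrode_2 right at (540,210). Next I fit the poses accurately.

```bash
cat >> h.py <<'E'
from scipy.optimize import minimize
def poly(i,pts):
    return cv2.convexHull(np.array([pix(i,p) for p in pts],np.float32)).reshape(-1,2)
def place(q,pts,tilt=0):
    c,s=np.cos(q[2]),np.sin(q[2]); out=[]
    for x,y,z in pts:
        z0=6+z+ (x+45)*tilt if tilt else z
        X=x-z*tilt
        out.append([(q[0]+c*X-s*y)/1e3,(q[1]+s*X+c*y)/1e3,z0/1e3])
    return out
BASE=[(x,y,6) for x in(-85,50) for y in(-85,85)]+[(x,y,0) for x in(-85,50) for y in(-85,85)]
PL=[(x,y,z) for x in(-45,45) for y in(-65,65) for z in(0,10)]
def fit(i,reg,pts,q0,tilt=0):
    S=4; big=cv2.resize(reg.astype(np.uint8),None,fx=S,fy=S,interpolation=0)
    def cost(q):
        m=np.zeros_like(big); cv2.fillPoly(m,[np.round((poly(i,place(q,pts,tilt))+.5)*S-.5).astype(np.int32)],1)
        return 1-(m&big).sum()/(m|big).sum()
    best=None
    for d in(8,3):
        r=minimize(cost,q0 if best is None else best.x,method="Nelder-Mead",options=dict(initial_simplex=np.array([q0 if best is None else best.x]*4)+np.vstack([np.zeros(3),np.diag([d,d,d*.01])]),xatol=.02,fatol=1e-5))
        best=r
    return best
def measure(c,b0,p0,tilt=.12,seated=False):
    im=capture(c); i=camera_info(c)
    rb=[m for m in models.outline_of("stand_base",c)]; rp=[m for m in models.outline_of("top_plate",c)]
    P=rp[0]["region"]; B=rb[0]["region"]|P
    b=fit(i,B,BASE,b0); p=fit(i,P,PL,p0,tilt)
    print(c,"base",np.round(b.x,3),round(b.fun,3),"plate",np.round(p.x,3),round(p.fun,3),rb[0]["p"],rp[0]["p"])
    c_,s_=np.cos(b.x[2]),np.sin(b.x[2]); d=p.x[:2]-b.x[:2]
    print(" plate in base",np.round([c_*d[0]+s_*d[1],-s_*d[0]+c_*d[1],p.x[2]-b.x[2]],3))
    return im,i,b.x,p.x,B,P
E
python3 - <<'E'
from h import *
for c in("top","scene"):
    im,i,b,p,B,P=measure(c,[545,75,.08],[523,88,.12])
    g=cv2.resize(im,None,fx=3,fy=3,interpolation=2)
    for q,pts,t in((b,BASE,0),(p,PL,.12)):
        cv2.polylines(g,[np.round((poly(i,place(q,pts,t))+.5)*3).astype(np.int32)],True,(255,0,0),1)
    for m in models.outline_of("hole_a",c)[:0]: pass
    for n,col in(("electrode_1",0),("timer",0)):
        for m in models.spot_point(n,c): print(n,round(m["p"],2),np.round(W(i,m["centre"])*1000))
    u,v=np.round(pix(i,[.53,.08,.01])*3).astype(int)
    save(g[v-200:v+200,u-260:u+260],c+"fit")
o=bot.get_obs(); print(o["tool_pos"],o["tool_rot"],R.from_rotvec(o["tool_rot"]).as_matrix().round(2),o["time_s"],o["ft_force"])
E
```

```text
top base [5.44808e+02 7.23180e+01 8.50000e-02] 0.028 plate [5.22625e+02 8.86080e+01 1.50000e-01] 0.047 0.63 0.98
 plate in base [-20.721  18.113   0.065]
electrode_1 0.72 [557. 221.  -4.]
electrode_1 0.6 [365. 172.  -1.]
electrode_1 0.52 [599. -73.   1.]
timer 0.55 [ 367. -102.    1.]
scene base [5.46641e+02 7.25890e+01 8.10000e-02] 0.052 plate [5.24536e+02 8.93240e+01 1.74000e-01] 0.037 0.96 0.74
 plate in base [-20.686  18.459   0.093]
electrode_1 0.71 [363. 176.  -1.]
electrode_1 0.66 [597. -67.  -1.]
timer 0.55 [ 367. -106.    1.]
[ 0.21244845 -0.58779132  0.21390502] [-3.09444928e+00 -5.42097766e-01  8.38541078e-06] [[ 0.94  0.34 -0.  ]
 [ 0.34 -0.94  0.  ]
 [-0.   -0.   -1.  ]] 1.3 [-0.3540653   0.00213231  0.21242725]
```

View pics/topfit.png

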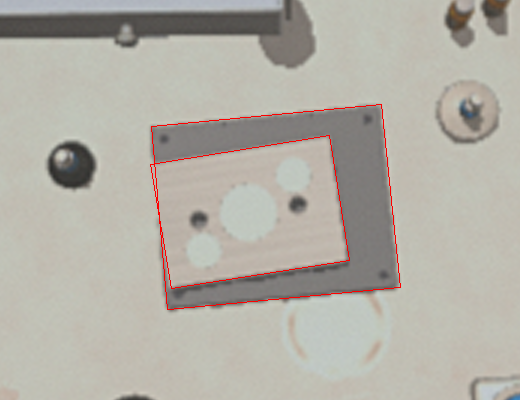

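Both cameras agree: in base axes the plate is at about (-20.7, +18) mm, turned +0.08 rad. I'll push its left side flush with two fingers first, then the front edge. I start by moving over.

Request:
servo_tool(targets=[[297, 767, 0, 1.307], [297, 767, 0, 1.307], [297, 767, 0, 1.307], [297, 767, 0, 1.307], [297, 767, 0, 1.307]], grip=0.56)

```text
time_s: 1.92
tool_pos: [0.3257, -0.2947, 0.2141]
tool_rot: [2.51, 1.888, 0.0]
ft_force: [0.6, 0.4, -0.6]
width: 0.486
finger_force: 0.0
```

Request:
servo_tool(targets=[[184, 474, 0, 0.364], [184, 474, 0, 0.364], [184, 474, 0, 0.364], [184, 474, 0, 0.364], [184, 474, 0, 0.364]])

```text
time_s: 2.55
tool_pos: [0.439, -0.003, 0.2142]
tool_rot: [2.133, 2.305, 0.001]
ft_force: [0.7, -0.9, -0.3]
width: 0.441
finger_force: 0.0
```

Request:
servo_tool(targets=[[71, 182, 0, 0], [71, 182, 0, 0], [71, 182, 0, 0], [71, 182, 0, 0], [71, 182, 0, 0]])

```text
time_s: 3.18
tool_pos: [0.5091, 0.1771, 0.2137]
tool_rot: [-2.132, -2.307, 0.001]
ft_force: [0.1, -0.3, 0.1]
width: 0.445
finger_force: 0.0
```

Request:
servo_tool(targets=[[0, 2, -60, 0.004], [0, 2, -120, 0.004], [0, 2, -170, 0.004], [0, 2, -195, 0.004], [0, 2, -203, 0.004]])

```text
time_s: 3.8
tool_pos: [0.5084, 0.1774, 0.01]
tool_rot: [-2.13, -2.308, 0.003]
ft_force: [0.6, 0.3, 0.2]
width: 0.444
finger_force: 0.0
```

Run:
```python
from h import *
im=capture("wrist"); save(im,"w1")
b=capture("top"); save(cv2.resize(b[80:240,150:350],None,fx=3.5,fy=3.5,interpolation=2),"t1")
print(bot.get_obs()["tool_pos"],bot.get_obs()["ft_force"])
```

```text
[0.50923932 0.17802717 0.01105202] [ 0.40217581 -0.14407626 -0.09630232]
```

View pics/w1.png

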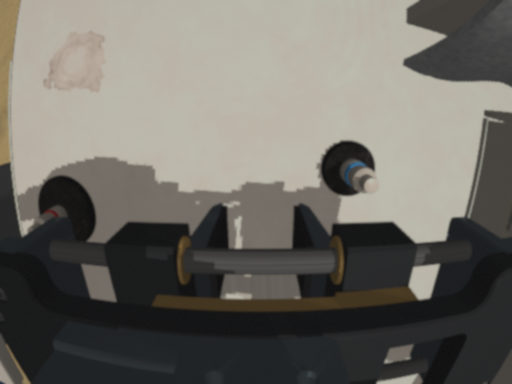

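The wrist picture shows both fingertips down with electrode_3 clear of them at (348,165). Pushing sideways now.

Request:
servo_tool(targets=[[0.2, -3, 0, 0], [0.5, -6, 0, 0], [0.7, -8, 0, 0], [0.8, -10, 0, 0], [1, -12, 0, 0]])

```text
time_s: 4.53
tool_pos: [0.5105, 0.167, 0.0111]
tool_rot: [2.129, 2.31, 0.001]
ft_force: [0.3, 2.1, 1.1]
width: 0.441
finger_force: 1.0
```

Request:
servo_tool(targets=[[0.2, -2, 0, 0], [0.3, -4, 0, 0], [0.5, -6, 0, 0], [0.6, -8, 0, 0], [0.8, -10, 0, 0]])

```text
time_s: 5.15
tool_pos: [0.5111, 0.1568, 0.0109]
tool_rot: [-2.129, -2.31, 0.0]
ft_force: [-0.4, 2.6, 1.3]
width: 0.441
finger_force: 1.4
```

Run:
```python
from h import *
for c in("top","scene"): im,i,b,p,B,P=measure(c,[545,72,.083],[523,78,.1])
print(bot.get_obs()["tool_pos"],bot.get_obs()["ft_force"])
```

```text
top base [5.44688e+02 7.05790e+01 9.70000e-02] 0.462 plate [5.21055e+02 6.24000e+01 5.40000e-02] 0.465 0.96 0.95
 plate in base [-24.313  -5.851  -0.043]
scene base [5.4592e+02 7.1881e+01 9.3000e-02] 0.548 plate [5.13834e+02 8.92270e+01 4.16000e-01] 0.619 0.83 0.82
 plate in base [-30.334  20.253   0.322]
[0.51114864 0.15684665 0.01085757] [-0.33988369  0.0700357   0.52712403]
```

Request:
servo_tool(targets=[[0.1, -1.5, 0, 0], [0.3, -3, 0, 0], [0.4, -4.5, 0, 0], [0.4, -5, 0, 0], [0.4, -5, 0, 0]])

```text
time_s: 6.08
tool_pos: [0.5116, 0.1518, 0.0109]
tool_rot: [2.129, 2.31, -0.0]
ft_force: [-0.5, 0.7, 0.4]
width: 0.437
finger_force: 0.1
```

Request:
servo_tool(targets=[[-0.7, 8, 0, 0], [-1.2, 15, 0, 0], [-1.5, 18, 40, 0], [-1.5, 18, 100, 0], [-1.5, 18, 150, 0]])

```text
time_s: 6.7
tool_pos: [0.51, 0.1705, 0.163]
tool_rot: [2.128, 2.31, 0.001]
ft_force: [0.2, -0.2, -0.8]
width: 0.44
finger_force: 0.0
```

Request:
servo_tool(targets=[[-60, 0, 0, -0.18], [-115, 0, 0, -0.36], [-130, -20, 0, -0.55], [-130, -60, 0, -0.73], [-130, -110, 0, -0.92]])

```text
time_s: 7.32
tool_pos: [0.38, 0.0596, 0.1612]
tool_rot: [2.934, 1.123, 0.001]
ft_force: [1.1, -0.3, -0.7]
width: 0.442
finger_force: 0.0
```

Run:
```python
from h import *
for c in("top","scene"):
    im,i,b,p,B,P=measure(c,[545,72,.083],[523,75,.083])
    save(im,c+"2")
o=bot.get_obs();print(o["tool_pos"],o["tool_rot"],o["ft_force"])
```

```text
top base [5.45972e+02 7.28660e+01 8.40000e-02] 0.045 plate [5.19734e+02 7.08170e+01 8.00000e-02] 0.042 0.86 0.65
 plate in base [-2.6318e+01  1.5600e-01 -3.0000e-03]
scene base [5.46362e+02 7.02020e+01 9.10000e-02] 0.06 plate [5.19841e+02 7.16320e+01 8.20000e-02] 0.045 0.94 0.56
 plate in base [-2.6282e+01  3.8260e+00 -9.0000e-03]
[0.38009722 0.06068068 0.1609606 ] [-2.93078444e+00 -1.13103189e+00 -2.15321428e-04] [ 0.09900444  0.29996701 -0.01048099]
```

View pics/top2.png

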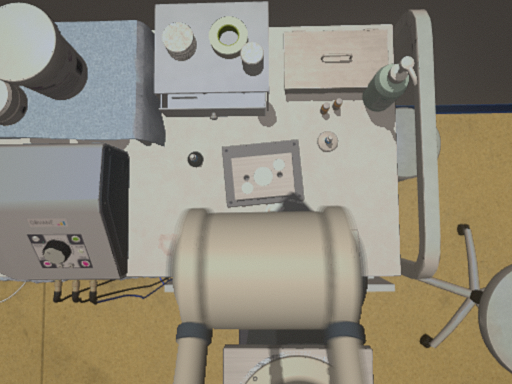

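The arm covers the front of the view, but the plate shows at about (262,177), squared with the base. In base axes it is at about (-26, +0.8), yaw ~0. Next is the two-finger push on the front edge.

Request:
servo_tool(targets=[[30, 4, 0, -0.17], [60, 4, 0, -0.34], [72.5, 4, 0, -0.51], [72.5, 4, 0, -0.654], [72.5, 4, 0, -0.654]], grip=0.1)

```text
time_s: 8.25
tool_pos: [0.4525, 0.0652, 0.1608]
tool_rot: [-3.139, -0.132, 0.0]
ft_force: [-0.3, -0.2, 0.2]
width: 0.9
finger_force: 0.0
```

Request:
servo_tool(targets=[[0, 0, -60, 0], [0, 0, -110, 0], [0, 0, -140, 0], [0, 0, -150, 0], [0, 0, -150, 0]])

```text
time_s: 8.88
tool_pos: [0.4525, 0.0643, 0.011]
tool_rot: [-3.139, -0.131, 0.001]
ft_force: [-0.1, 0.9, 0.4]
width: 0.9
finger_force: 0.0
```

Run:
```python
from h import *
im=capture("wrist"); save(im,"w3")
o=bot.get_obs();print(o["tool_pos"],o["tool_rot"],o["ft_force"])
q=R.from_rotvec(o["tool_rot"]).as_matrix()[:,0];print(np.arctan2(q[1],q[0]))
d=np.array(o["tool_pos"])[:2]*1e3-[545.5,72.4]; c,s=np.cos(.083),np.sin(.083); print(c*d[0]+s*d[1],-s*d[0]+c*d[1])
```

```text
[0.45292821 0.06421813 0.0116337 ] [3.13890277e+00 1.29748456e-01 1.11707539e-03] [ 0.09679477 -0.60987551  0.15924988]
0.08262419412465416
-92.93142163261385 -0.47906702411277546
```

View pics/w3.png

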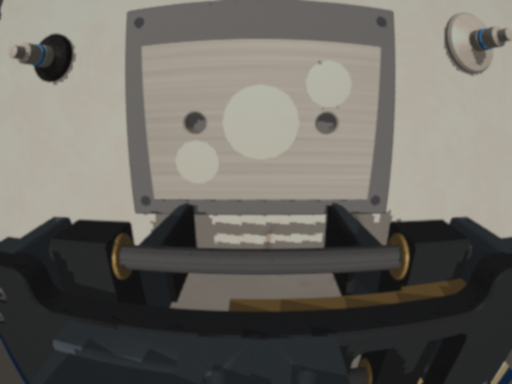

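The wrist picture shows the plate square on the base, its front edge just ahead of both fingertips and the holes at (195,122) and (326,122). Pushing forward.

Request:
servo_tool(targets=[[3, 0.2, 0, 0], [6, 0.5, 0, 0], [8, 0.6, 0, 0], [10, 0.7, 0, 0], [12, 0.9, 0, 0]])

```text
time_s: 9.55
tool_pos: [0.4645, 0.0648, 0.0109]
tool_rot: [-3.139, -0.127, 0.001]
ft_force: [-3.6, -0.5, 3.3]
width: 0.901
finger_force: 2.0
```

Request:
servo_tool(targets=[[2, 0, 0, 0], [4, 0, 0, 0], [6, 0.1, 0, 0], [8, 0.2, 0, 0], [10, 0.3, 0, 0]])

```text
time_s: 10.18
tool_pos: [0.4749, 0.0651, 0.0109]
tool_rot: [-3.139, -0.127, -0.0]
ft_force: [-3.2, -0.3, 1.2]
width: 0.901
finger_force: 1.3
```

Run:
```python
from h import *
im=capture("wrist"); save(im[:260],"w4"); i=camera_info("wrist")
for n in("hole_a","pin_a"):
    for m in models.spot_point(n,"wrist"): print(n,round(m["p"],2),np.round(W(i,m["centre"])*1000,1))
print(bot.get_obs()["tool_pos"])
```

```text
hole_a 0.96 [536.  107.4  10.1]
hole_a 0.65 [538.7  31.6   8.7]
pin_a 0.77 [547.2  33.6  17.9]
pin_a 0.62 [541.3 103.9  15.2]
[0.47510947 0.06515939 0.01094896]
```

View pics/w4.png

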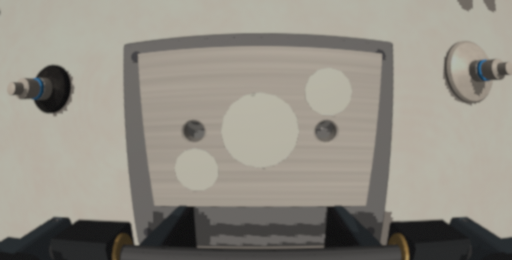

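The plate follows squarely, with its holes at (193,130) and (326,130); about 9 to 10 mm remain.

Request:
servo_tool(targets=[[1.5, 0, 0, 0], [3, 0.1, 0, 0], [4.5, 0.2, 0, 0], [5.5, 0.3, 0, 0], [6.5, 0.4, 0, 0]])

```text
time_s: 10.95
tool_pos: [0.4813, 0.0656, 0.0109]
tool_rot: [-3.139, -0.127, -0.001]
ft_force: [-0.4, 0.3, 0.2]
width: 0.898
finger_force: 0.0
```

Request:
servo_tool(targets=[[0.4, 0, 0, 0], [0.8, 0, 0, 0], [1.2, 0.1, 0, 0], [1.6, 0.1, 0, 0], [2, 0.2, 0, 0]])

```text
time_s: 11.58
tool_pos: [0.4828, 0.0657, 0.0109]
tool_rot: [-3.139, -0.127, 0.001]
ft_force: [-2.2, -0.5, 1.0]
width: 0.899
finger_force: 1.1
```

Run:
```python
from h import *
im=capture("wrist"); save(cv2.resize(im[60:230,120:400],None,fx=2.8,fy=2.8,interpolation=2),"w5"); i=camera_info("wrist")
for n in("hole_a","pin_a"):
    for m in models.spot_point(n,"wrist"): print(n,round(m["p"],2),np.round(W(i,m["centre"])*1000,1))
print(bot.get_obs()["tool_pos"],bot.get_obs()["ft_force"])
```

```text
hole_a 0.95 [540.9 107.8   2.2]
hole_a 0.63 [595.6 -73.6   0. ]
hole_a 0.6 [545.7  36.3   2.5]
pin_a 0.64 [545.2  31.7  19.2]
pin_a 0.6 [540.5 102.4  14.5]
[0.48303715 0.06576159 0.01087336] [-1.55660057 -0.24160648 -0.24832825]
```

View pics/w5.png

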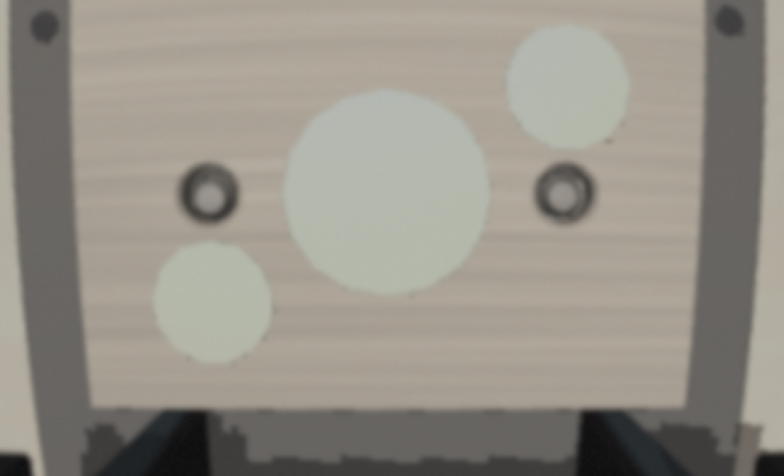

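The crop shows both pin tips inside the holes at (208,195) and (562,195), nearly centred. A small gentle push will show whether the pins now stop the plate.

Request:
servo_tool(targets=[[0.4, 0, 0, 0], [0.8, 0.1, 0, 0], [1, 0.1, 0, 0], [1, 0.1, 0, 0]])

```text
time_s: 12.22
tool_pos: [0.4836, 0.0658, 0.0109]
tool_rot: [3.139, 0.127, -0.001]
ft_force: [-4.6, -1.5, 1.3]
width: 0.901
finger_force: 2.5
```

Request:
servo_tool(targets=[[0.4, 0, 0, 0], [0.8, 0.1, 0, 0], [0.8, 0.1, 0, 0]])

```text
time_s: 12.6
tool_pos: [0.4837, 0.0658, 0.0108]
tool_rot: [3.139, 0.127, -0.003]
ft_force: [-8.3, -1.9, 3.8]
width: 0.903
finger_force: 3.9
```

The force rises with no motion, so the pins are stopping it. Backing away to check that it lies flat.

Request:
servo_tool(targets=[[-4, -0.3, 0, 0], [-12, -1, 0, 0], [-16, -1.3, 50, 0], [-16, -1.3, 110, 0], [-16, -1.3, 165, 0]])

```text
time_s: 13.22
tool_pos: [0.4685, 0.0646, 0.1779]
tool_rot: [-3.139, -0.127, -0.001]
ft_force: [1.6, 0.2, -0.4]
width: 0.896
finger_force: 0.0
```

Request:
servo_tool(targets=[[-40, -45, 0, 0], [-60, -105, 0, 0], [-70, -165, 0, 0], [-80, -225, 0, 0], [-80, -285, 0, 0]])

```text
time_s: 13.85
tool_pos: [0.3878, -0.2221, 0.1761]
tool_rot: [3.139, 0.126, 0.001]
ft_force: [1.6, 0.3, -0.0]
width: 0.903
finger_force: 0.0
```

Run:
```python
from h import *
g=[]
for c in("top","scene"):
    for t in(1e-6,.06,.12):
        im,i,b,p,B,P=measure(c,[545.5,72.4,.083],[545.5,72.4,.083],t)
    u,v=np.round(pix(i,[.545,.072,.01])).astype(int)
    g.append(cv2.resize(im[v-50:v+50,u-65:u+65],None,fx=5.5,fy=5.5,interpolation=2)[:,:])
    for n in("electrode_1","timer"):
        for m in models.spot_point(n,c): print(n,round(m["p"],2),np.round(W(i,m["centre"])*1000))
s=np.vstack(g); save(cv2.resize(s,(390,600)),"z"); save(g[1],"z1")
o=bot.get_obs();print(o["tool_pos"],o["time_s"],o["ft_force"])
```

```text
top base [5.44604e+02 7.23800e+01 8.60000e-02] 0.031 plate [5.46247e+02 7.26950e+01 8.60000e-02] 0.044 0.96 0.6
 plate in base [ 1.664  0.172 -0.   ]
top base [5.43786e+02 7.33280e+01 9.40000e-02] 0.027 plate [5.45901e+02 7.21060e+01 9.10000e-02] 0.037 0.62 0.82
 plate in base [ 1.991 -1.415 -0.003]
top base [5.44833e+02 7.26710e+01 8.90000e-02] 0.072 plate [5.45667e+02 7.30280e+01 8.50000e-02] 0.053 0.58 0.81
 plate in base [ 0.863  0.282 -0.004]
electrode_1 0.79 [364. 171.  -2.]
electrode_1 0.58 [600. -71.  -0.]
electrode_1 0.48 [558. 219.   2.]
timer 0.6 [ 368. -103.   -1.]
scene base [5.48324e+02 7.23210e+01 8.30000e-02] 0.071 plate [5.47512e+02 7.16730e+01 9.60000e-02] 0.04 0.56 0.61
 plate in base [-0.862 -0.579  0.013]
scene base [5.46775e+02 7.35940e+01 9.60000e-02] 0.047 plate [5.44276e+02 7.66570e+01 1.38000e-01] 0.091 0.56 0.59
 plate in base [-2.195  3.288  0.043]
scene base [5.47298e+02 7.29510e+01 8.30000e-02] 0.053 plate [5.44504e+02 8.11020e+01 1.53000e-01] 0.094 0.67 0.75
 plate in base [-2.11   8.354  0.07 ]
electrode_1 0.85 [366. 173.  -2.]
electrode_1 0.63 [600. -66.   2.]
timer 0.9 [ 369. -105.    0.]
[ 0.38886235 -0.22039612  0.17590475] 14.95 [0.21430524 0.53798262 0.22046691]
```

View pics/z1.png

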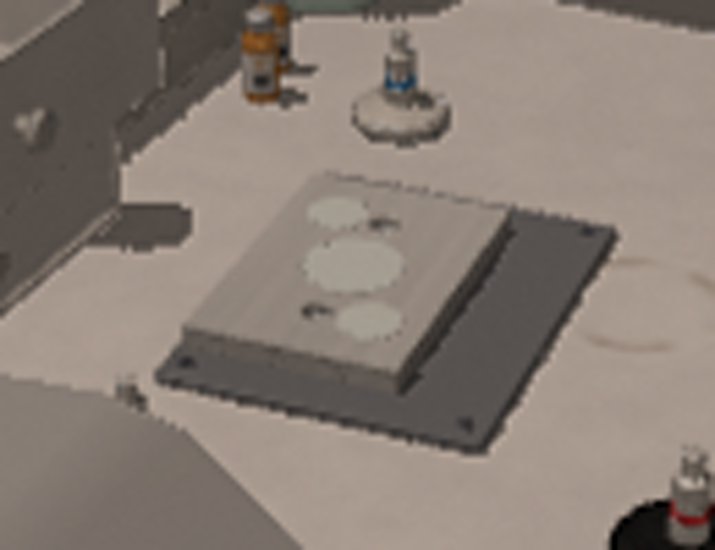

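The scene view shows the plate lying flat, with even side thickness from (185,340) to (400,385) and no gap. The flat model fits clearly best, within about 1 to 2 mm of the seated pose, and the bystanders have not moved.

```bash
python3 -c "
from plant import hand_in
print(hand_in())"
```

```text
the job is handed in; nothing more can be done
None
```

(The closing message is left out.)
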